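# Zero the film-thickness gauge, then hold it on the test panel

## Robot

A 6-joint arm with a two-finger parallel gripper is mounted at the origin on the work surface. World frame = base frame: x ahead of the robot, y to its left, z up, the work surface at z = 0. Lengths are in m, angles in rad, forces in N, time in s.
With the tool pointing down it reaches from about 0.35 to 0.875 m from the base axis. Payload 4.2 kg.
Tool frame: the origin (TCP) lies between the finger pads; the fingertips stand 11 mm ahead of it and the grasp point (between the pads) lies 8 mm behind it; z points along the fingers, y is the line along which they close (so a half turn about z gives the same grasp; the last joint's range is limited). The gripper opens to 85 mm and grips with 20 to 120 N. Pads are 22 mm wide; open, the fingers measure 114 mm over their backs; the gripper's body (76 mm by 85 mm) begins 54 mm behind the grasp point. The pads swing forward as they close: fully open they stand 13 mm farther back than shut.
Start: joints at [1.43, 0.385, 0.008, 0, -1.194, -0.259], TCP at [0.243, 0.576, 0.242] pointing down, gripper open.
Joint ranges: [-3.14, 3.14], [-1.21, 2.06], [-1.07, 1.41], [-3.16, 2.05], [-2.99, -0.16], [-3.1, 3.1]. Speed limits (rad/s): [2.79, 2.79, 3.14, 3.14, 3.14, 3.14].

## Interface

Orientations are given as a 3x3 rotation matrix whose columns are the frame's x, y, z axes.
In Python, from rig import sense, read_camera, job_done gives the robot as it stands.
- The arm moves only by the shell command python3 -m creep 'ROWS'. ROWS is text: rows parted by semicolons, each of 5 numbers parted by spaces: the shift along the tool's x, y, z in m, then the turn about the tool's z in degrees, then the closure, from -1 (fully open) to 1 (shut). A call has 1 to 8 rows; each row shifts and turns the commanded pose from where the row before left it, along the tool's axes as they then stand; what a row does not reach is not made up. A row lasts 1/8 s, in which the tool goes at most 62.5 mm and 10.7 degrees, less where a joint would pass 70% of its speed; a pose out of reach is approached as far as the arm can. A call with a gripper value outside its range is refused whole. The fingers move at their own pace and stop on an object; the grip force is fixed at half the most. Time passes only in rows, so rows that do not move let the fingers close. It gives the time, the measured TCP pose, the force, the opening and the grip force at its end, in the units of the state.
- sense(): the state, without advancing time (a new reading comes with each control period).
- read_camera(name): name is "scene" or "top" or "wrist"; returns a dict with "image" (420x560x3 uint8, red, green, blue), "vertical_fov" (degrees; the focal length in pixels is half the picture's height over the tangent of half this angle, whatever the lens; pixels are square), "cx", "cy" (the principal point, pixels), "world_from_camera" (4x4, takes a point from camera to world coordinates). Camera axes: x right, y down, z forward; pixel columns grow to the right and rows downward; lengths in m; the calibration is good to about 2 mm. A picture is of the moment at which its call begins. There is no depth.
- job_done(): hands the job in; it is judged then, once.
The state is a dict: "clock": time; "q": joint angles; "joint_velocities": joint speeds; "joint_efforts": joint torques, N m; "tcp_pos": TCP position; "ee_rot": TCP orientation; "ft_force": force on the tool from outside, world axes, zero at the start; "ft_torque": the same for the moment, N m; "width": opening from 0.0 (shut) to 1.0 (fully open); "gripper_force": force on a finger pad.
Only numpy, scipy, OpenCV 4.12 (cv2) and the standard library are available. Lean on these libraries where they do the work, as an engineer would, in place of code of your own. Each camera call takes 0.05 s, during which the arm holds its last target. There are 200 camera calls.

## Task

Take the paint-thickness gauge out of its holder and zero it: press its sprung tip lightly and upright on the middle of the bare steel disc for about a second, with the tip about half-way in. Then press the tip, again about half-way in and with the gauge square to the tilted test panel, inside the drawn circle on the panel (not on the cross), and finish while still holding it there. Do not press hard, shift the panel or knock over or push the things standing around.

Things in the scene. Friction and masses are not known exactly. Their poses are not given: they have to be found in the camera images.
- gauge_grip (a point): Where to grip the gauge (see gauge), which stands tip down in the holder and lifts straight up out of it. This point lies on its axis, 85 mm above the bar's lower end, 30 mm below its top, and 105 mm from the end of the tip when that is fully out; in the holder it is 55 mm above the holder's top. z points from the tip to the top; x and y are square to the bar's flat sides.
- gauge: The gauge: a black square bar 26 x 26 mm, 115 mm long, with a small glass screen on one side, about 0.16 kg. Origin on its axis at the bar's lower end, axes as gauge_grip. The lower end carries a steel collar 16 mm wide and 6 mm long, out of which the sprung tip reaches to 20 mm below the bar.
- tip (a point): The end of the gauge's sprung tip, a steel pin 8 mm thick with a round end, on the gauge's axis; it slides straight up into the bar. Axes as gauge_grip (z from the tip towards the gauge's top).
- plunger (a joint): How far the tip is pushed into the gauge: 0 m fully out, 0.010 m fully in. A spring resists with 1.5 N at first touch, 3.5 N half-way (0.005 m) and 5.5 N fully in.
- holder: Grey holder block 80 x 80 mm, 55 mm high, fixed to the bench; origin in the middle of its underside. The gauge stands in its square pocket, 30 mm deep, with 2 mm play on each side.
- zero: Zero plate, fixed to the bench: a bare steel disc 44 mm across on a black foot 80 x 80 x 12 mm; origin in the middle of its underside, z up.
- zero_spot (a point): Centre of the bare steel disc's top face, level, 20 mm above the bench; z up.
- panel: White painted test panel, 120 (x) by 170 (y) by 6 mm, on a stiff hinge on a fixed stand; its face leans towards the robot by 0.12 to 0.45 rad. Origin on the hinge, 84 mm above the bench, under the panel's middle; z is square to the painted face, which lies 12 mm along z; y lies along the hinge, x up the slope. Near its lower edge is a drawn cross, which is not to be measured.
- spot (a point): The spot to measure: centre of the drawn black circle, 26 mm across, on the panel's face, 12 mm above its middle line along the slope and up to 45 mm to either side of its middle. z points out of the painted face, square to it.
- aerosol: Bystander: spray can 58 mm across, 170 mm high, standing; origin in the middle of its foot.
- tin: Bystander: steel paint tin 90 mm across, 110 mm high, standing; origin in the middle of its foot.
- cup: Bystander: white mixing cup 80 mm across the rim, 90 mm high, standing; origin in the middle of its foot.

How it is judged:
By the outcome, as a careful person would: the job done as asked, in the order asked, and still so for the second after the job is handed in, while the arm keeps its last pose, push and grip.
It also fails if it takes over 51 s, if anything falls off the work surface, if the arm or the gripper's body presses on something with over 40 N, if the wrist force passes 120 N, or if a joint passes its speed limit or range.

## Working session

There is one attempt and no reset: what is moved stays moved. The work goes in short steps, Python scripts to look and compute and a shell command to move; the robot and the scene stay as the last step left them, time stands still between calls to the robot, and variables do not carry over. Pictures are saved under pics/ and viewed, at most 10 in all, crops included, and the job is handed in when it is done.

```bash
mkdir -p pics; ls; python3 - <<'E'
from rig import sense, read_camera
import cv2,numpy as np
s=sense();print(s)
ims=[]
for n in("scene","top","wrist"):
    c=read_camera(n);cv2.imwrite(f"pics/{n}0.png",c["image"][:,:,::-1])
    print(n,c["vertical_fov"],c["cx"],c["cy"],np.round(c["world_from_camera"],4).tolist())
E
```

```text
pics
{'clock': 0.0, 'q': array([ 1.42958393e+00,  3.85575741e-01,  6.62431383e-03, -5.04628610e-04,
       -1.19401341e+00, -2.58618175e-01]), 'joint_velocities': array([-0.00171402,  0.00018719,  0.00069275,  0.00016698, -0.00091206,
        0.0001581 ]), 'joint_efforts': array([ 1.18432778e-03, -3.92282474e+01,  1.88405067e+01,  4.18628007e+00,
       -4.67404825e-03,  6.70877327e-06]), 'tcp_pos': array([0.24303991, 0.57519696, 0.24120856]), 'ee_rot': array([[ 9.21054512e-01, -3.89432912e-01, -7.69757667e-04],
       [-3.89433660e-01, -9.21052167e-01, -2.08084221e-03],
       [ 1.01361473e-04,  2.21633865e-03, -9.99997539e-01]]), 'ft_force': array([ 0.08497383,  0.66773811, -0.72977459]), 'ft_torque': array([-0.01000773, -0.02801049, -0.02530977]), 'gripper_force': 0.0, 'width': 0.9959929552184094}
scene 43.05186519835076 275.4905552896095 207.29568531462107 [[0.5915, 0.6594, -0.4641, 1.1734], [0.8063, -0.4822, 0.3425, -0.4172], [0.002, -0.5767, -0.8169, 1.079], [0.0, 0.0, 0.0, 1.0]]
top 54.57447563331585 280.1033939030391 214.31115584536133 [[-0.0108, -0.9941, 0.108, 0.5221], [-0.9991, 0.0062, -0.043, 0.0164], [0.0421, -0.1083, -0.9932, 0.9213], [0.0, 0.0, 0.0, 1.0]]
wrist 61.48877583274495 282.6586771027283 214.10364907668074 [[-0.3887, -0.8752, -0.288, 0.318], [-0.9214, 0.3696, 0.1204, 0.5432], [0.0011, 0.3121, -0.95, 0.3718], [0.0, 0.0, 0.0, 1.0]]
```

View pics/scene0.png

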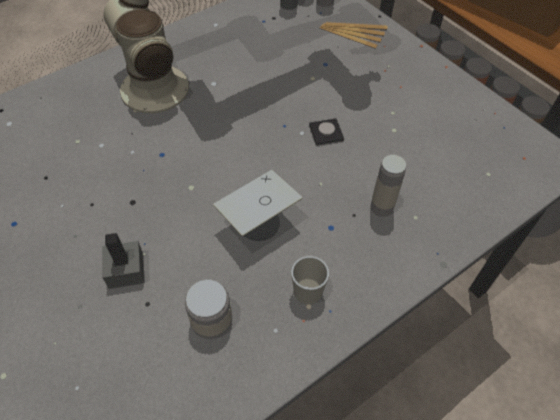

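View pics/top0.png

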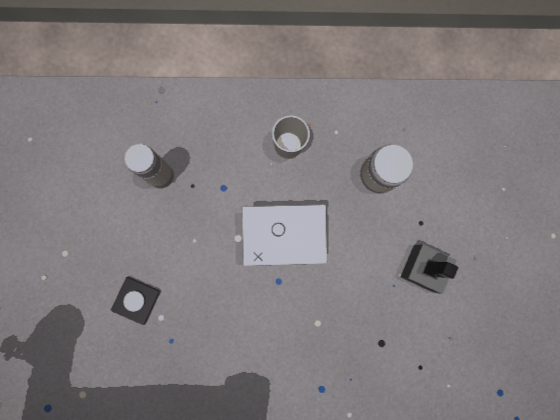

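The top view shows the gauge and holder at about (430,267), the zero disc at (134,301), the panel at (285,235) with its circle at (278,229), and the can, cup and tin behind. Next come enlarged crops to read exact pixels.

```bash
python3 - <<'E'
import cv2,numpy as np
t=cv2.imread("pics/top0.png");s=cv2.imread("pics/scene0.png")
def crop(im,x,y,w,h,k): 
    c=cv2.resize(im[y:y+h,x:x+w],None,fx=k,fy=k,interpolation=cv2.INTER_CUBIC)
    for i in range(0,w,10): cv2.line(c,(i*k,0),(i*k,8 if i%50 else 16),(0,255,255),1)
    for i in range(0,h,10): cv2.line(c,(0,i*k),(8 if i%50 else 16,i*k),(0,255,255),1)
    return c
a=crop(t,230,195,100,75,4);b=crop(s,205,165,100,75,4)
c=crop(t,390,230,100,75,4);d=crop(s,90,225,100,75,4)
cv2.imwrite("pics/m1.png",cv2.convertScaleAbs(np.vstack([np.hstack([a,b]),np.hstack([c,d])]),alpha=1.3))
E
```

```text
(no output)
```

View pics/m1.png

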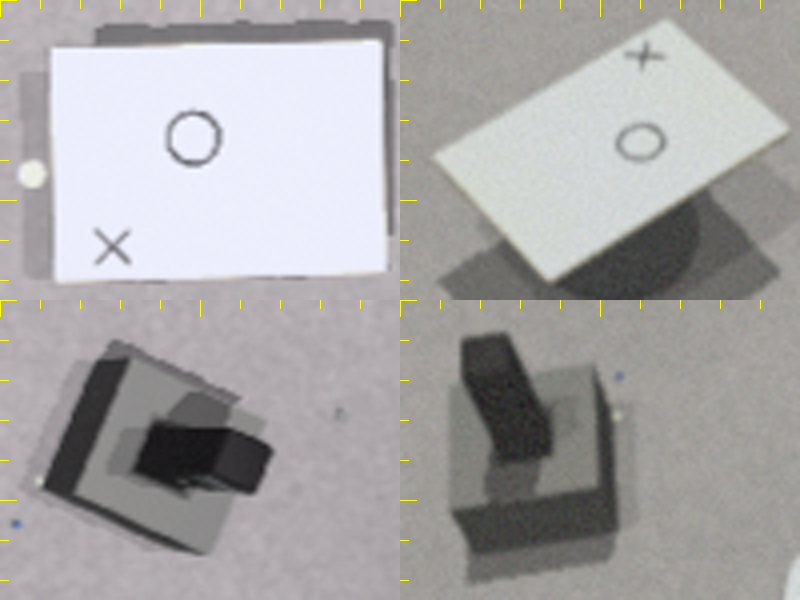

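The crops give the panel corners, circle, cross, holder-top corners and gauge top in both views. I will fit the poses to them.

```bash
cat > geo.py <<'E'
import numpy as np
from scipy.optimize import least_squares
from scipy.spatial.transform import Rotation as Ro
T=dict(scene=(43.05186519835076,275.4905552896095,207.29568531462107,np.array([[0.5915,0.6594,-0.4641,1.1734],[0.8063,-0.4822,0.3425,-0.4172],[0.002,-0.5767,-0.8169,1.079],[0,0,0,1]])),
top=(54.57447563331585,280.1033939030391,214.31115584536133,np.array([[-0.0108,-0.9941,0.108,0.5221],[-0.9991,0.0062,-0.043,0.0164],[0.0421,-0.1083,-0.9932,0.9213],[0,0,0,1]])))
def cam(c): return (c["vertical_fov"],c["cx"],c["cy"],np.array(c["world_from_camera"]))
def proj(c,P):
    f=210/np.tan(np.radians(c[0])/2);M=np.linalg.inv(c[3]);p=np.atleast_2d(P)@M[:3,:3].T+M[:3,3]
    return p[:,:2]/p[:,2:]*f+[c[1],c[2]]
def ray(c,u,z):
    f=210/np.tan(np.radians(c[0])/2);d=c[3][:3,:3]@[(u[0]-c[1])/f,(u[1]-c[2])/f,1];o=c[3][:3,3]
    return o+d*(z-o[2])/d[2]
E
python3 - <<'E'
from geo import *
import cv2
# panel: corners (x,y) A(+,+) B(+,-) C(-,-) D(-,+)
loc=np.array([[.06,.085],[.06,-.085],[-.06,-.085],[-.06,.085]])
tp=np.array([[243,206.75],[325.5,205.25],[327,262.5],[244,265.5],[278.25,229.5]])
sc=np.array([[302.5,197.25],[242.25,235.75],[213,203.75],[272.5,169.75],[265,200.5]])
def R(p): return (Ro.from_euler('z',p[2])*Ro.from_euler('y',-p[3])).as_matrix()
def pts(p):
    L=np.vstack([loc,[.012,p[4]]]);L=np.c_[L,np.full(5,.012)]
    return L@R(p).T+[p[0],p[1],.084]
f=lambda p:np.r_[(proj(T["top"],pts(p))-tp).ravel(),(proj(T["scene"],pts(p))-sc).ravel()]
r=least_squares(f,[.5,0,0,.25,0]);print("panel",r.x.round(4),"res",np.abs(r.fun).reshape(2,5,2).max(2).round(1).tolist());print("spot",pts(r.x)[4].round(4),"n",R(r.x)[:,2].round(4))
# holder
th=np.array([[408.75,278.5],[422.5,244.5],[441.25,293.25]]);sh=np.array([[102,277],[140,271.5],[138,241.25],[102,247]])
W=[ray(T["top"],u,.055) for u in th];V=[ray(T["scene"],u,.055) for u in sh]
print("holder top",np.round(W,4).tolist(),(W[1]+W[2])/2);print("scene",np.round(V,4).tolist(),np.mean(V,0))
print("gaugetop",ray(T["top"],(451,270),.14),ray(T["scene"],(111.5,238.75),.14))
for n,(u,v) in dict(top=(134,301),scene=(327,128)).items():
    im=cv2.cvtColor(cv2.imread(f"pics/{n}0.png"),cv2.COLOR_BGR2GRAY)[v-20:v+20,u-20:u+20]
    m=(im>140).astype(np.uint8);k,l,st,ce=cv2.connectedComponentsWithStats(m);i=l[20,20];print(n,"area",st[i],ce[i]+[u-20,v-20],"disc",ray(T[n],ce[i]+[u-20,v-20],.02))
for n,u,z in(("tin",(393,165),.11),("aero",(140,158),.17),("cup",(291,134),.09)):print(n,ray(T["top"],u,z))
E
```

```text
panel [ 0.5735 -0.0277  0.0165  0.1263  0.0131] res [[1.6, 1.9, 0.4, 1.1, 1.4], [0.9, 1.6, 1.9, 2.0, 0.9]]
spot [ 0.5837 -0.0144  0.0974] n [-0.126  -0.0021  0.992 ]
holder top [[0.4768, -0.2945, 0.055], [0.5489, -0.3278, 0.055], [0.4448, -0.3634, 0.055]] [ 0.49682925 -0.34560579  0.055     ]
scene [[0.5192, -0.3981, 0.055], [0.5556, -0.3258, 0.055], [0.4843, -0.2931, 0.055], [0.4503, -0.3651, 0.055]] [ 0.5023744 -0.3455295  0.055    ]
gaugetop [ 0.49644108 -0.3477453   0.14      ] [ 0.5037242  -0.34480158  0.14      ]
top area [ 10  10  20  20 309] [133.36569579 300.84789644] disc [0.4352145  0.29468068 0.02      ]
scene area [13 16 13  9 90] [326.23333333 127.77777778] disc [0.4396282  0.29505428 0.02      ]
tin [ 0.71095063 -0.25237899  0.11      ]
aero [0.71071948 0.24343866 0.17      ]
cup [ 0.78229396 -0.04437437  0.09      ]
```

```bash
python3 - <<'E'
from geo import *
loc=np.array([[.06,.085],[.06,-.085],[-.06,-.085],[-.06,.085]])
tp=np.array([[243,206.75],[325.5,205.25],[327,262.5],[244,265.5],[278.25,229.5]])
sc=np.array([[302.5,197.25],[242.25,235.75],[213,203.75],[272.5,169.75],[265,200.5]])
def R(p): return (Ro.from_euler('z',p[2])*Ro.from_euler('y',-p[3])).as_matrix()
def pts(p):
    L=np.vstack([loc,[.012,p[4]]]);L=np.c_[L,np.full(5,.012)]
    return L@R(p).T+[p[0],p[1],.084]
f=lambda p:np.r_[(proj(T["top"],pts(p))-tp-p[5:7]).ravel(),(proj(T["scene"],pts(p))-sc-p[7:9]).ravel(),.3*p[5:9]]
r=least_squares(f,[.5,0,0,.25,0,0,0,0,0]);print("panel",r.x.round(4),"res",np.abs(r.fun[:20]).reshape(2,5,2).max(2).round(1).tolist());print("spot",pts(r.x)[4].round(4),"n",R(r.x)[:,2].round(4))
J=np.linalg.inv(r.jac.T@r.jac);print("sd tilt",J[3,3]**.5)
from rig import sense
s=sense();R0=s["ee_rot"];print("tool x az",np.degrees(np.arctan2(R0[1,0],R0[0,0])))
E
```

```text
panel [ 0.5733 -0.0277  0.0163  0.1335  0.0131 -0.5517 -1.1157 -1.4688 -1.0477] res [[0.6, 0.6, 0.8, 0.2, 0.2], [0.7, 0.4, 0.5, 0.6, 0.4]]
spot [ 0.5833 -0.0144  0.0975] n [-0.1331 -0.0022  0.9911]
sd tilt 0.027736419830513528
tool x az -22.913107959128073
```

Panel tilt comes out at about 0.13 rad, with the holder at (0.500, -0.346). I move over the gauge at height.

```bash
python3 -m creep '0.015 0.019 0 0 -1; 0.03 0.038 0 0 -1; 0.035 0.044 0 0 -1; 0.035 0.044 0 0 -1; 0.035 0.044 0 0 -1; 0.035 0.044 0 0 -1; 0.035 0.044 0 0 -1; 0.035 0.044 0 0 -1'; python3 -m creep '0.035 0.044 0 0 -1; 0.035 0.044 0 0 -1; 0.035 0.044 0 0 -1; 0.035 0.044 0 0 -1; 0.035 0.044 0 0 -1; 0.035 0.044 0 0 -1; 0.03 0.038 0 0 -1; 0.015 0.019 0 0 -1'; python3 -c "
from rig import *;print(sense()['q'])"
```

```text
clock: 1.15
tcp_pos: [0.3532, 0.179, 0.2424]
ee_rot: [[0.921, -0.389, 0.0], [-0.389, -0.921, 0.0], [0.0, -0.0, -1.0]]
ft_force: [1.9, 0.4, 1.0]
width: 0.996
gripper_force: 0.0
clock: 2.15
tcp_pos: [0.4632, -0.2164, 0.2417]
ee_rot: [[0.92, -0.392, -0.001], [-0.392, -0.92, 0.0], [-0.001, 0.0, -1.0]]
ft_force: [0.5, -0.1, 0.2]
width: 1.0
gripper_force: 0.0
[-1.19231370e-01  1.91857048e-01 -2.66786999e-01 -2.06566724e-07
 -1.11318884e+00  1.28749349e+00]
```

```bash
python3 -m creep '0.02 0.025 0 1.7 -1; 0.025 0.035 0 0 -1; 0.025 0.03 0 0 -1; 0.015 0.015 0 0 -1; 0 0 0 0 -1; 0 0 0 0 -1'; python3 - <<'E'
from rig import *
from geo import *
import cv2,pickle
c=read_camera("wrist");im=c["image"][:,:,::-1].copy();k=cam(c)
for P in([.5,-.346,.14],[.5,-.346,.055]): print(proj(k,P))
t=read_camera("top")["image"][:,:,::-1]
cv2.imwrite("pics/w1.png",im);pickle.dump(k,open("w1.pkl","wb"))
print(sense()['tcp_pos'])
E
```

```text
clock: 2.9
tcp_pos: [0.4972, -0.3442, 0.242]
ee_rot: [[0.909, -0.416, -0.001], [-0.416, -0.909, 0.001], [-0.001, -0.0, -1.0]]
ft_force: [0.9, -0.3, 0.4]
width: 1.0
gripper_force: 0.0
[[282.75688513 216.55049913]]
[[282.84029729 187.10988219]]
[ 0.49739526 -0.34394385  0.24249505]
```

View pics/w1.png

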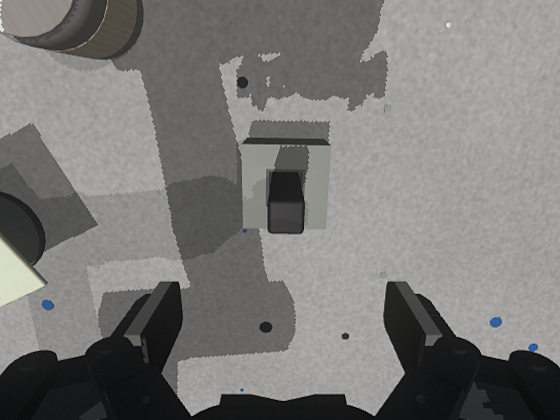

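The gauge stands centred in the wrist view: its top is at (286,216) and it is square to the picture, about 2 mm off along tool y. I correct that, descend and grip.

```bash
python3 -m creep '0.003 0.003 0.02 0 -1; 0 0 0.04 0 -1; 0 0 0.04 0 -1; 0 0 0.03 0 -1; 0 0 0.01 0 -1; 0 0 0 0 -1; 0 0 0 0 -1'; python3 -m creep '0 0 0 0 1; 0 0 0 0 1; 0 0 0 0 1; 0 0 0 0 1; 0 0 0 0 1;0 0 0 0 1; 0 0 0 0 1'
```

```text
clock: 3.88
tcp_pos: [0.5001, -0.349, 0.104]
ee_rot: [[0.909, -0.416, 0.003], [-0.416, -0.909, -0.001], [0.003, 0.0, -1.0]]
ft_force: [0.3, -1.3, 0.5]
width: 1.001
gripper_force: 0.0
clock: 4.75
tcp_pos: [0.4994, -0.3488, 0.1026]
ee_rot: [[0.909, -0.416, 0.001], [-0.416, -0.909, -0.0], [0.001, 0.0, -1.0]]
ft_force: [-0.2, 1.1, 3.4]
width: 0.298
gripper_force: 58.8
```

```bash
python3 -m creep '0 0 -0.01 0 1; 0 0 -0.03 0 1; 0 0 -0.03 0 1; 0 0 -0.03 0 1; 0 0 -0.03 0 1; 0 0 -0.02 0 1; 0 0 0 0 1; -0.015 -0.0259 0 0 1'; python3 -m creep '-0.0268 -0.0461 0 0 1;-0.0268 -0.0461 0 0 1;-0.0268 -0.0461 0 0 1;-0.0268 -0.0461 0 0 1;-0.0268 -0.0461 0 0 1;-0.0268 -0.0461 0 0 1;-0.0268 -0.0461 0 0 1;-0.0268 -0.0461 0 0 1';python3 -m creep '-0.0268 -0.0461 0 0 1;-0.0268 -0.0461 0 0 1;-0.0268 -0.0461 0 0 1;-0.015 -0.0259 0 0 1;0 0 0 -10 1;0 0 0 -10 1;0 0 0 -4.6 1;0 0 0 0 1'; python3 - <<'E'
from rig import *
from geo import *
import cv2,pickle
o=[]
for n in("wrist","scene","top"):
    c=read_camera(n);cv2.imwrite(f"pics/{n}2.png",c["image"][:,:,::-1]);k=cam(c)
    if n=="wrist":pickle.dump(k,open("w2.pkl","wb"))
    print(n,proj(k,[.437,.295,.02]))
s=sense();print(s['tcp_pos'],s['ee_rot'].round(4),s['ft_force'],s['width'])
E
```

```text
clock: 5.75
tcp_pos: [0.4955, -0.3193, 0.2505]
ee_rot: [[0.908, -0.419, -0.002], [-0.419, -0.908, 0.001], [-0.003, -0.0, -1.0]]
ft_force: [-0.3, 0.4, -2.4]
width: 0.297
gripper_force: 59.4
clock: 6.75
tcp_pos: [0.4535, 0.1069, 0.251]
ee_rot: [[0.909, -0.417, -0.002], [-0.417, -0.909, -0.001], [-0.002, 0.002, -1.0]]
ft_force: [1.2, 0.1, -1.8]
width: 0.296
gripper_force: 59.4
clock: 7.75
tcp_pos: [0.4359, 0.294, 0.2508]
ee_rot: [[1.0, -0.001, -0.002], [-0.001, -1.0, -0.002], [-0.002, 0.002, -1.0]]
ft_force: [-0.2, -0.2, -1.6]
width: 0.296
gripper_force: 59.4
wrist [[280.41844719 178.51838061]]
scene [[325.61462191 127.1885459 ]]
top [[133.21701968 299.98915863]]
[0.43625781 0.29431991 0.25165569] [[ 1.0e+00 -1.3e-03 -1.0e-03]
 [-1.3e-03 -1.0e+00 -9.0e-04]
 [-1.0e-03  9.0e-04 -1.0e+00]] [ 0.06766468 -0.2080346  -1.58530893] 0.2956167726861927
```

View pics/wrist2.png

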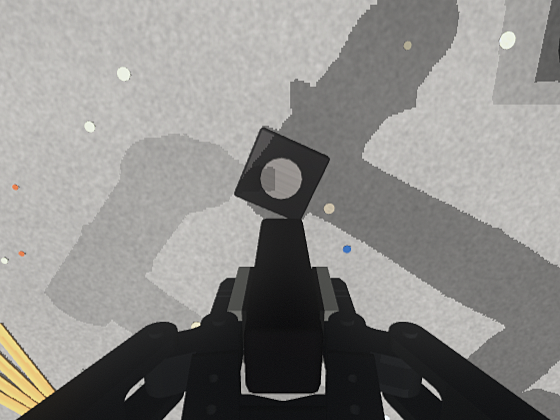

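The disc centre shows at (282,178), within 2 mm of the estimate, so I descend to just above it.

```bash
python3 -m creep '0 0.0005 0.02 0 1; 0 0 0.04 0 1; 0 0 0.04 0 1; 0 0 0.02 0 1; 0 0 0.009 0 1; 0 0 0 0 1;0 0 0 0 1'; python3 - <<'E'
from rig import *
import cv2,numpy as np
from geo import *
c=read_camera("wrist");i=c["image"][:,:,::-1];s=read_camera("scene");j=s["image"][:,:,::-1]
p=sense()['tcp_pos'];print(p,proj(cam(s),p-[0,0,.0976]))
cv2.imwrite("pics/m3.png",np.hstack([cv2.resize(i[150:270,215:345],None,fx=4,fy=4)[:, :400],cv2.resize(j[85:165,285:365],(400,480),interpolation=2)]))
E
```

```text
clock: 8.78
tcp_pos: [0.4371, 0.2947, 0.1244]
ee_rot: [[1.0, -0.0, 0.002], [-0.0, -1.0, 0.002], [0.002, -0.002, -1.0]]
ft_force: [-0.6, -0.4, -1.8]
width: 0.297
gripper_force: 59.3
[0.43694024 0.2945896  0.12437783] [[325.68076042 125.49353876]]
```

View pics/m3.png

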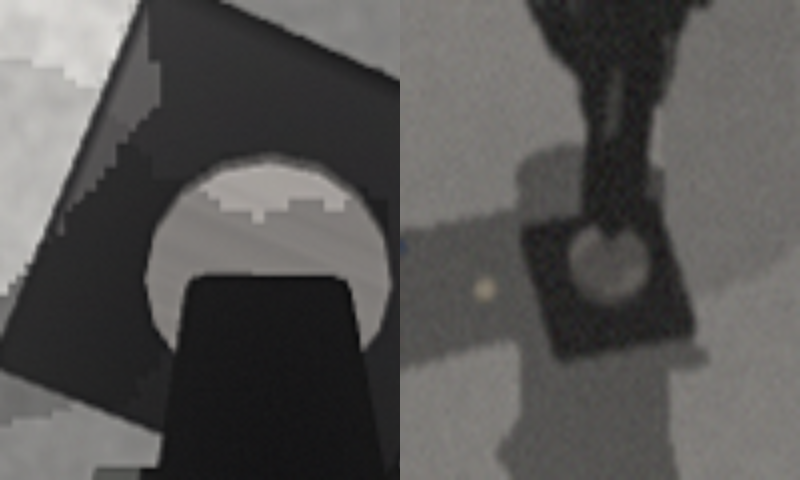

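```bash
python3 - <<'E'
from rig import *
from geo import *
c=cam(read_camera("wrist"));p=sense()['tcp_pos']
for dx in(-.003,0,.003): print(dx,"bar edge row",proj(c,[p[0]+.013+dx,p[1],p[2]-.0976+.02]), "disc front",proj(c,[.437+.022+dx,.294,.02]))
E
```

```text
-0.003 bar edge row [[281.51712786 218.77215523]] disc front [[282.46818589 193.6488789 ]]
0 bar edge row [[281.51551216 214.19968085]] disc front [[282.47038682 189.40467129]]
0.003 bar edge row [[281.51388267 209.58817226]] disc front [[282.47260479 185.12761345]]
```

```bash
python3 -m creep '0.002 0 0.003 0 1; 0 0 0.004 0 1; 0 0 0.002 0 1; 0 0 0 0 1; 0 0 0 0 1'
```

```text
clock: 9.55
tcp_pos: [0.4388, 0.2944, 0.1146]
ee_rot: [[1.0, 0.0, 0.001], [0.0, -1.0, 0.0], [0.001, -0.0, -1.0]]
ft_force: [1.1, 0.2, 2.3]
width: 0.305
gripper_force: 59.5
```

```bash
for i in 1 2 3; do python3 -m creep '0 0 0 0 1'|grep -E 'tcp|force|wid'; done
```

```text
tcp_pos: [0.4387, 0.2943, 0.1146]
ft_force: [0.6, -1.0, 1.5]
width: 0.299
gripper_force: 59.5
tcp_pos: [0.4387, 0.2943, 0.1145]
ft_force: [0.3, 0.9, 1.5]
width: 0.299
gripper_force: 59.5
tcp_pos: [0.4387, 0.2943, 0.1145]
ft_force: [1.1, 0.6, 2.0]
width: 0.298
gripper_force: 59.5
```

```bash
python3 -m creep '0 0 0.0007 0 1; 0 0 0 0 1; 0 0 0 0 1; 0 0 0 0 1; 0 0 0 0 1; 0 0 0 0 1;0 0 0 0 1;0 0 0 0 1';python3 -m creep '0 0 0 0 1;0 0 0 0 1'
```

```text
clock: 10.92
tcp_pos: [0.4386, 0.2943, 0.1137]
ee_rot: [[1.0, -0.0, 0.0], [-0.0, -1.0, 0.0], [0.0, -0.0, -1.0]]
ft_force: [1.8, 1.7, 3.0]
width: 0.298
gripper_force: 59.6
clock: 11.18
tcp_pos: [0.4386, 0.2942, 0.1136]
ee_rot: [[1.0, -0.0, 0.0], [-0.0, -1.0, 0.0], [0.0, -0.0, -1.0]]
ft_force: [1.2, 1.6, 1.7]
width: 0.297
gripper_force: 59.6
```

Zeroing is held for over a second at roughly half press. I lift off, move towards the panel and take a closer look at it for its tilt.

```bash
python3 -m creep '0 0 -0.02 0 1; 0 0 -0.04 0 1; 0 0 -0.05 0 1; 0 0.02 -0.027 0 1; 0 0.05 0 0 1; 0 0.055 0 0 1; 0 0.055 0 0 1; 0 0.055 0 0 1'; python3 -m creep '0 0.05 0 0 1; 0 0.03 0 0 1; -0.02 0 0 0 1; 0 0 0 0 1;0 0 0 0 1'; python3 - <<'E'
from rig import *
from geo import *
import cv2,pickle
c=read_camera("wrist");cv2.imwrite("pics/w4.png",c["image"][:,:,::-1]);pickle.dump(cam(c),open("w4.pkl","wb"))
E
```

```text
clock: 12.18
tcp_pos: [0.4363, 0.0568, 0.2493]
ee_rot: [[1.0, -0.0, -0.005], [-0.0, -1.0, -0.001], [-0.005, 0.001, -1.0]]
ft_force: [1.1, -0.3, -1.5]
width: 0.296
gripper_force: 59.3
clock: 12.8
tcp_pos: [0.4181, -0.0208, 0.2501]
ee_rot: [[1.0, 0.0, -0.002], [0.0, -1.0, -0.0], [-0.002, 0.0, -1.0]]
ft_force: [1.0, -0.9, -0.6]
width: 0.294
gripper_force: 59.3
```

View pics/w4.png

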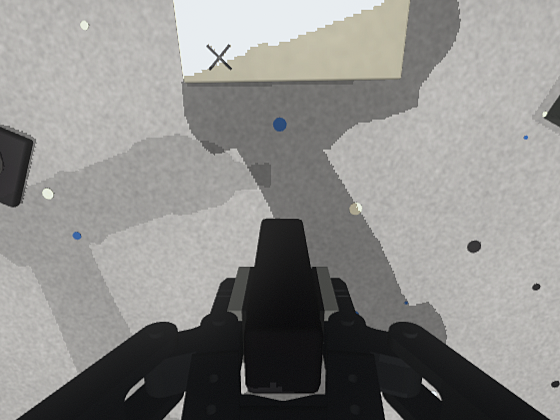

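Only the panel's lower edge (row 80) and the cross (219,57) are in view, so I move forward to see all of it.

```bash
python3 -m creep '0.02 0 -0.02 0 1; 0.04 0 -0.02 0 1; 0.04 0 0 0 1; 0.02 0 0 0 1; 0 0 0 0 1; 0 0 0 0 1'; python3 - <<'E'
from rig import *
from geo import *
import cv2,pickle
c=read_camera("wrist");cv2.imwrite("pics/w5.png",c["image"][:,:,::-1]);pickle.dump(cam(c),open("w5.pkl","wb"))
E
```

```text
clock: 13.6
tcp_pos: [0.5379, -0.0207, 0.2901]
ee_rot: [[1.0, 0.0, -0.002], [0.0, -1.0, -0.0], [-0.002, 0.0, -1.0]]
ft_force: [-0.1, -0.5, -1.8]
width: 0.298
gripper_force: 59.3
```

View pics/w5.png

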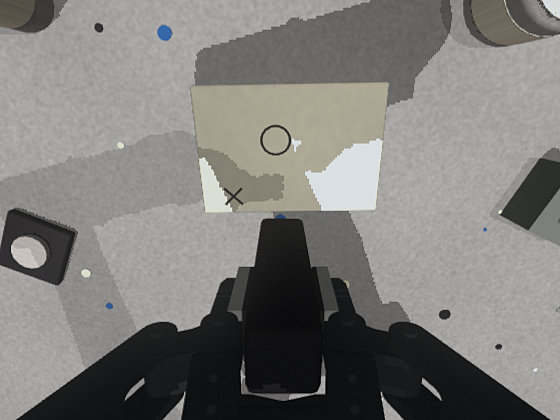

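Panel corners are at (191,86), (388,83), (376,210) and (205,212), with the circle at (275,140). I fit the pose with this view included.

```bash
python3 - <<'E'
from geo import *
import pickle
loc=np.array([[.06,.085],[.06,-.085],[-.06,-.085],[-.06,.085]])
C=[pickle.load(open("w5.pkl","rb")),T["top"],T["scene"]]
O=[np.array([[191,86],[388,83],[376,210],[205,212],[275,140]]),
np.array([[243,206.75],[325.5,205.25],[327,262.5],[244,265.5],[278.25,229.5]]),
np.array([[302.5,197.25],[242.25,235.75],[213,203.75],[272.5,169.75],[265,200.5]])]
def R(p): return (Ro.from_euler('z',p[2])*Ro.from_euler('y',-p[3])).as_matrix()
def pts(p):
    L=np.vstack([loc,[.012,p[4]]]);L=np.c_[L,np.full(5,.012)]
    return L@R(p).T+[p[0],p[1],.084]
def fit(idx):
    def f(p): return np.r_[np.concatenate([(proj(C[i],pts(p))-O[i]-p[5+2*i:7+2*i]).ravel() for i in idx]),.4*p[5:]]
    r=least_squares(f,[.57,0,0,.2,0]+[0]*6)
    print(idx,r.x.round(4),"spot",pts(r.x)[4].round(4),"max",np.abs(r.fun[:10*len(idx)]).reshape(-1,10).max(1).round(2))
fit([0]);fit([0,1,2]);fit([1,2])
E
```

```text
[0] [ 0.5683 -0.028   0.0155  0.1145  0.0134 -0.2693  4.7631  0.      0.
  0.      0.    ] spot [ 0.5786 -0.0144  0.0973] max [1.84]
[0, 1, 2] [ 0.5693 -0.0278  0.0158  0.1227  0.0133 -0.4027  3.704  -0.4902  0.7349
 -2.4077 -2.0759] spot [ 0.5795 -0.0143  0.0974] max [2.04 0.93 0.63]
[1, 2] [ 0.5734 -0.0277  0.0163  0.1335  0.0131  0.     -0.     -0.5614 -1.1612
 -1.4056 -1.0051] spot [ 0.5835 -0.0144  0.0975] max [0.82 0.71]
```

```bash
python3 -m creep '0.0206 0.023 0 0 1; 0 0.05 0 0 1; 0 0.055 0 0 1; 0 0.055 0 0 1; 0 0.055 0 0 1; 0 0.055 0 0 1; 0 0.04 0 0 1; 0 0.02 0 0 1'; python3 -m creep '0 0 0 10 1; 0 0 0 10 1; 0 0 0 4.8 1; 0 0 0.03 0 1; 0 0 0.05 0 1; 0 0 0.05 0 1; 0 0 0 0 1; 0 0 0 0 1'
```

```text
clock: 14.65
tcp_pos: [0.5581, -0.3754, 0.2906]
ee_rot: [[1.0, -0.002, -0.0], [-0.002, -1.0, 0.0], [-0.0, -0.0, -1.0]]
ft_force: [0.9, 0.2, -1.4]
width: 0.299
gripper_force: 59.7
clock: 15.65
tcp_pos: [0.5604, -0.3743, 0.1633]
ee_rot: [[0.908, -0.418, 0.003], [-0.418, -0.908, -0.003], [0.004, 0.001, -1.0]]
ft_force: [0.6, -0.5, -0.4]
width: 0.297
gripper_force: 59.4
```

```bash
python3 -m creep '0 0 0.02 0 1; 0 0 0.02 0 1; 0 0 0.01 0 1; 0 0 0 0 1'; for i in 1 2 3; do python3 -m creep '-0.003 0 0 0 1; 0 0 0 0 1'|grep -E 'tcp|ft'; done
```

```text
clock: 16.15
tcp_pos: [0.5597, -0.3741, 0.1118]
ee_rot: [[0.908, -0.419, 0.002], [-0.419, -0.908, -0.001], [0.002, 0.0, -1.0]]
ft_force: [0.4, 0.2, -1.0]
width: 0.297
gripper_force: 59.5
tcp_pos: [0.5566, -0.3728, 0.1118]
ft_force: [0.2, -0.5, -1.6]
tcp_pos: [0.5534, -0.3713, 0.1108]
ft_force: [0.0, 0.0, -1.2]
tcp_pos: [0.5506, -0.37, 0.1106]
ft_force: [-0.5, -0.1, -1.8]
```

```bash
for i in 1 2 3 4; do python3 -m creep '-0.0015 0 0 0 1; 0 0 0 0 1'|grep -E 'tcp|ft'; done
```

```text
tcp_pos: [0.5494, -0.3695, 0.1106]
ft_force: [-0.4, -0.2, -1.1]
tcp_pos: [0.5483, -0.3689, 0.1107]
ft_force: [0.0, -0.5, -1.4]
tcp_pos: [0.5479, -0.3687, 0.1108]
ft_force: [2.8, -1.8, -4.3]
tcp_pos: [0.5476, -0.3686, 0.111]
ft_force: [5.6, -4.2, -5.6]
```

```bash
for i in 1 2 3 4; do python3 -m creep '-0.002 0 0 0 1; 0 0 0 0 1; 0 0 0 0 1'|grep -E 'tcp|ft|ee|wi'; done
```

```text
tcp_pos: [0.5472, -0.3681, 0.1113]
ee_rot: [[0.908, -0.419, 0.009], [-0.419, -0.908, -0.004], [0.01, -0.0, -1.0]]
ft_force: [7.0, -4.4, -6.4]
width: 0.299
tcp_pos: [0.546, -0.3673, 0.1118]
ee_rot: [[0.908, -0.419, 0.01], [-0.419, -0.908, -0.004], [0.011, -0.0, -1.0]]
ft_force: [7.7, -3.9, -4.2]
width: 0.298
tcp_pos: [0.5448, -0.3666, 0.1122]
ee_rot: [[0.908, -0.419, 0.012], [-0.419, -0.908, -0.005], [0.013, -0.001, -1.0]]
ft_force: [9.5, -3.6, -5.3]
width: 0.295
tcp_pos: [0.5432, -0.3657, 0.1124]
ee_rot: [[0.908, -0.419, 0.012], [-0.419, -0.908, -0.005], [0.013, -0.001, -1.0]]
ft_force: [9.0, -3.7, -5.3]
width: 0.293
```

```bash
python3 -m creep '-0.002 0 0 0 1; -0.002 0 0 0 1; 0 0 0 0 1; 0 0 0 0 1'; python3 -m creep '0.01 0 0 0 1; 0.02 0 0 0 1; 0.02 0 -0.02 0 1; 0 0 -0.05 -10 1; 0 0 -0.05 -10 1; 0 0 -0.03 -4.8 1;0 0 0 0 1;0 0 0 0 1'; python3 - <<'E'
from rig import *
from geo import *
import cv2,numpy as np
s=read_camera("scene");j=s["image"][:,:,::-1];w=read_camera("wrist")["image"][:,:,::-1]
S=sense();p=S['tcp_pos'];print(p,S['ee_rot'].round(4))
u=proj(cam(s),p-[0,0,.04])[0];x,y=int(u[0])-35,int(u[1])-40;print(x,y)
cv2.imwrite("pics/m6.png",np.hstack([cv2.resize(w[190:400,180:380],(570,600)),cv2.resize(np.ascontiguousarray(j[max(y,0):y+100,max(x,0):x+38]),(228,600),interpolation=2)]))
E
```

```text
clock: 19.9
tcp_pos: [0.5396, -0.3641, 0.1129]
ee_rot: [[0.908, -0.418, 0.013], [-0.418, -0.908, -0.005], [0.014, -0.0, -1.0]]
ft_force: [8.5, -3.3, -3.0]
width: 0.301
gripper_force: 59.8
clock: 20.9
tcp_pos: [0.5787, -0.3828, 0.2585]
ee_rot: [[1.0, -0.001, -0.004], [-0.001, -1.0, 0.003], [-0.004, -0.003, -1.0]]
ft_force: [0.3, 0.5, -1.6]
width: 0.295
gripper_force: 60.1
[ 0.5788259  -0.38299391  0.25799151] [[ 1.0e+00 -9.0e-04 -4.8e-03]
 [-9.0e-04 -1.0e+00  2.5e-03]
 [-4.8e-03 -2.5e-03 -1.0e+00]]
65 214
```

View pics/m6.png

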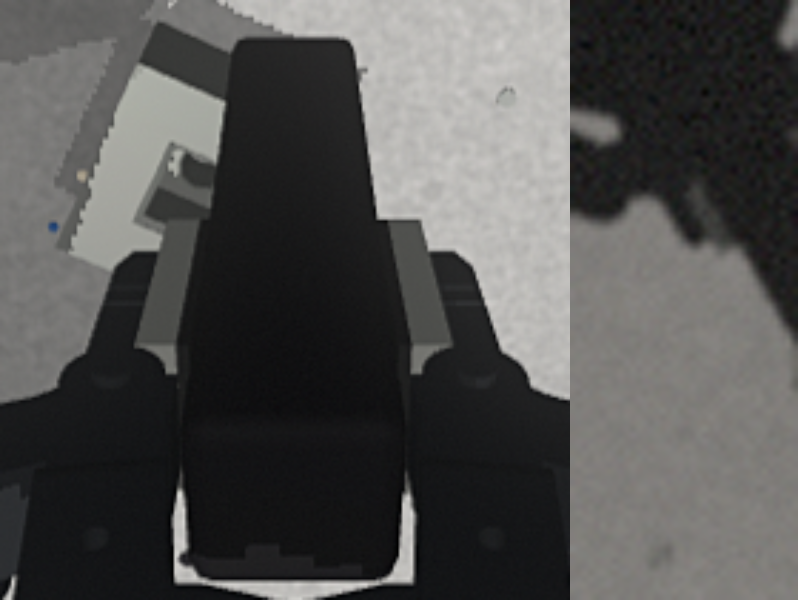

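The bar's lower edge has moved from row 219 to about 203, which means a tilt of about 0.13 rad in the right direction. I cross-check numerically against the bar's other edges.

```bash
python3 - <<'E'
from rig import *
from geo import *
import cv2,pickle
c=read_camera("wrist");cv2.imwrite("pics/w7.png",c["image"][:,:,::-1]);k=cam(c);p=sense()['tcp_pos']
for n in("w5","w7"):
    g=cv2.imread(f"pics/{n}.png").astype(float).mean(2)[:,272:292].mean(1)
    print(n,[(r,round(g[r])) for r in list(range(198,226,2))], g[325:400].round(0).astype(int).tolist())
for th in(0,.1,.13):
    R=Ro.from_euler('y',-th).as_matrix()
    L=np.array([[.013,0,-.085],[.013,0,.03],[-.013,0,.03]])@R.T+p+[0,0,.0077]
    print(th,proj(k,L)[:,1].round(1))
E
```

```text
w5 [(198, 143), (200, 152), (202, 159), (204, 158), (206, 158), (208, 158), (210, 152), (212, 103), (214, 105), (216, 95), (218, 72), (220, 33), (222, 34), (224, 34)] [11, 12, 11, 12, 13, 13, 14, 15, 16, 15, 16, 16, 16, 16, 15, 16, 15, 16, 15, 15, 15, 16, 15, 15, 15, 15, 15, 15, 15, 15, 15, 15, 15, 15, 15, 15, 14, 15, 14, 15, 15, 15, 15, 15, 15, 15, 14, 15, 15, 15, 15, 15, 15, 15, 15, 14, 15, 15, 17, 21, 21, 21, 20, 22, 25, 24, 23, 17, 53, 98, 111, 110, 112, 110, 90]
w7 [(198, 182), (200, 170), (202, 136), (204, 32), (206, 39), (208, 38), (210, 38), (212, 38), (214, 37), (216, 37), (218, 36), (220, 36), (222, 35), (224, 35)] [16, 16, 16, 16, 15, 15, 15, 15, 15, 15, 17, 18, 19, 20, 21, 23, 23, 22, 21, 21, 20, 20, 20, 19, 19, 19, 19, 19, 19, 19, 19, 19, 19, 19, 19, 19, 19, 19, 19, 19, 19, 19, 19, 19, 19, 19, 19, 19, 19, 19, 19, 19, 19, 19, 18, 21, 26, 27, 26, 28, 31, 31, 30, 31, 32, 32, 28, 9, 128, 198, 186, 186, 190, 189, 154]
0 [213.4 330.4 396.4]
0.1 [201.1 341.1 399.8]
0.13 [197.4 344.2 400.5]
```

```bash
python3 -m creep '-0.009 -0.02 0 0 1; 0 -0.05 0 0 1; 0 -0.055 0 0 1; 0 -0.055 0 0 1; 0 -0.055 0 0 1; 0 -0.055 0 0 1; 0 -0.05 0 0 1; 0 -0.0286 0 0 1'; python3 -m creep '0 0 0.02 0 1; 0 0 0.02 0 1; 0 0 0.012 0 1; 0 0 0 0 1;0 0 0 0 1'; python3 - <<'E'
from rig import *
from geo import *
import cv2
c=read_camera("wrist");w=c["image"][:,:,::-1];k=cam(c);p=sense()['tcp_pos'];print(p)
s=read_camera("scene");j=s["image"][:,:,::-1]
print("tip scene",proj(cam(s),p+[.0126,0,-.0965]),"circle wrist pred",proj(k,[.582,-.0144,.0974]))
a=cv2.resize(np.ascontiguousarray(w[60:260,150:400]),(500,400));b=cv2.resize(np.ascontiguousarray(j[160:240,210:310-40]),(300,400),interpolation=2)
cv2.imwrite("pics/m8.png",cv2.convertScaleAbs(np.hstack([a,b]),alpha=1.3))
E
```

```text
clock: 22.05
tcp_pos: [0.5703, -0.0127, 0.2597]
ee_rot: [[1.0, 0.002, -0.002], [0.002, -1.0, -0.0], [-0.002, 0.0, -1.0]]
ft_force: [-1.1, 1.0, -1.6]
width: 0.294
gripper_force: 60.0
clock: 22.68
tcp_pos: [0.5715, -0.0151, 0.2093]
ee_rot: [[1.0, -0.0, 0.001], [-0.0, -1.0, -0.0], [0.001, 0.0, -1.0]]
ft_force: [0.3, 0.5, -1.1]
width: 0.299
gripper_force: 60.1
[ 0.57145973 -0.01504189  0.20942617]
tip scene [[263.84800771 196.03440896]] circle wrist pred [[280.35847296 202.43046516]]
```

View pics/m8.png

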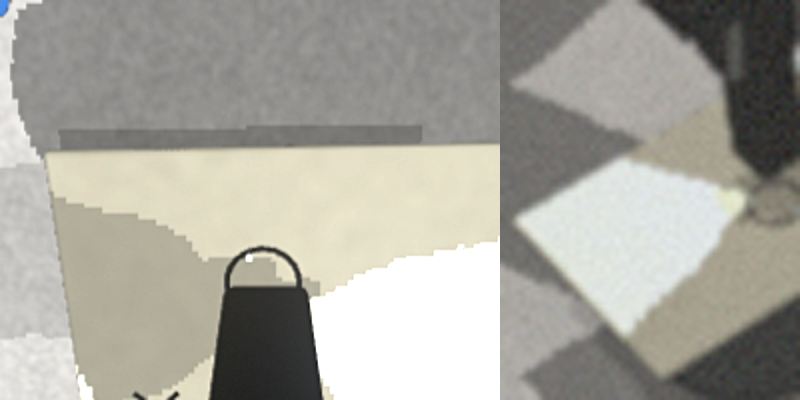

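The circle's centre is at about (281.7,201.7) in the wrist view, within 1 mm of the estimate, and the bar is lined up sideways. I descend and look for contact.

```bash
python3 -m creep '0 0 0.007 0 1; 0 0 0.005 0 1; 0 0 0.001 0 1; 0 0 0 0 1; 0 0 0 0 1'|grep -E 'tcp|ft|cl'; for i in 1 2 3; do python3 -m creep '0.0002 0 0.0015 0 1; 0 0 0 0 1;0 0 0 0 1'|grep -E 'tcp|ft'; done
```

```text
clock: 23.4
tcp_pos: [0.5711, -0.0149, 0.1958]
ft_force: [-1.1, -0.3, -0.8]
tcp_pos: [0.5714, -0.0149, 0.1944]
ft_force: [0.4, 0.4, 0.4]
tcp_pos: [0.5715, -0.0149, 0.1928]
ft_force: [0.1, -0.4, 0.4]
tcp_pos: [0.5717, -0.0149, 0.1913]
ft_force: [-1.1, -0.4, 1.9]
```

```bash
python3 -m creep '0.0001 0 0.001 0 1; 0 0 0 0 1; 0 0 0 0 1'|grep -E 'tcp|ft'; for i in 1 2 3 4 5 6; do python3 -m creep '0 0 0 0 1'|grep -E 'tcp|ft|wid'; done
```

```text
tcp_pos: [0.5718, -0.0149, 0.1902]
ft_force: [0.4, 0.7, 2.6]
tcp_pos: [0.5718, -0.0149, 0.1902]
ft_force: [-0.5, 0.9, 2.1]
width: 0.299
tcp_pos: [0.5718, -0.0149, 0.1902]
ft_force: [0.7, 0.8, 2.3]
width: 0.297
tcp_pos: [0.5718, -0.0149, 0.1902]
ft_force: [0.9, 1.3, 1.2]
width: 0.298
tcp_pos: [0.5718, -0.0149, 0.1902]
ft_force: [-0.1, 0.7, 2.2]
width: 0.298
tcp_pos: [0.5717, -0.0149, 0.1902]
ft_force: [0.6, 1.6, 2.5]
width: 0.299
tcp_pos: [0.5717, -0.0149, 0.1901]
ft_force: [0.7, -0.0, 2.6]
width: 0.296
```

```bash
python3 -c "
from rig import *;print(job_done())"
```

```text
the job is handed in; nothing more can be done
None
```

I zeroed the gauge on the steel disc for over a second. I then tilted it about 0.12–0.13 rad in the grip against the fixed holder block and handed in while pressing about half-way (about 3.7 N) inside the circle; squareness to the panel (tilt about 0.125 rad) is estimated to 0.02–0.03 rad, and no result was reported back.

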